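# Prop open the scanner hood

### The arm

A 6-joint arm with a two-finger parallel gripper is mounted at the origin on the work surface. World frame = base frame: x ahead of the robot, y to its left, z up, the work surface at z = 0. Lengths are in m, angles in rad, forces in N, time in s.
With the tool pointing down it reaches from about 0.35 to 0.875 m from the base axis. Payload 4.2 kg.
Tool frame: the origin (TCP) lies midway between the tips of the shut fingers; the grasp point (between the pads) lies 19 mm behind it; z points along the fingers, y is the line along which they close (so a half turn about z gives the same grasp; the last joint's range is limited). The gripper opens to 87 mm and grips with 3 to 60 N. Pads are 19 mm wide; open, the fingers measure 117 mm over their backs; the gripper's body (75 mm by 190 mm) begins 51 mm behind the grasp point.
Start: joints at [-0.912, 0.385, 0.008, 0, -1.194, -0.259], TCP at [0.243, -0.576, 0.223] pointing down, gripper open.
Joint ranges: [-3.14, 3.14], [-1.21, 2.06], [-1.07, 1.41], [-3.16, 2.05], [-2.99, -0.16], [-3.1, 3.1]. Speed limits (rad/s): [2.79, 2.79, 3.14, 3.14, 3.14, 3.14].

### API

Orientations are given as a unit quaternion [w, x, y, z].
In Python, from workcell import monitor, eyes, workorder gives the robot as it stands.
- The arm moves only by the shell command python3 -m jog 'ROWS' [FORCE]. ROWS is JSON, a list of rows, each a list of 7 numbers: the shift along the tool's x, y, z in cm, then the turn, a rotation vector about the tool's x, y, z in degrees, then the gripper command: -1 is fully open, 1 is shut, values between are in proportion. In form: [[dx, dy, dz, ax, ay, az, hand], ...]. A call has 1 to 20 rows; each row is the pose to reach, as a shift and turn from the pose commanded when the call began, along the tool's axes at that moment; what a row does not reach only later rows make up. A row lasts 1/10 s, in which the tool goes at most 50 mm and 8.59 degrees, less where a joint would pass 70% of its speed; a pose out of reach is approached as far as the arm can. A call with a gripper value outside its range is refused whole. The fingers move at their own pace and stop on an object; FORCE is the grip in N (left out, the last holds). Time passes only in rows, so rows that repeat a pose let the fingers close. It gives the time, the measured TCP pose, the force, the opening and the grip force at its end, in the units of the state.
- monitor.state(): the state, without advancing time (a new reading comes with each control period).
- eyes.read_camera(name): name is "scene" or "top" or "wrist"; returns (picture, depth): 480x640x3 uint8, red, green, blue; 480x640 float32, m along the optical axis (not along the pixel's ray), 0 where there is no reading.
- eyes.get_calibration(name): a dict with "fx", "fy", "cx", "cy" (pixels), "k1" (the pictures are not rectified: a ray, as slopes to the right and down, at radius r is drawn at 1 + k1 r^2 times it, then the intrinsics apply), "R" (3x3) and "t" (3): a world point X has camera coordinates R X + t. Camera axes: x right, y down, z forward; pixel columns grow to the right and rows downward; lengths in m; the calibration is good to about 2 mm. A picture is of the moment at which its call begins: read the wrist's pose just before it. get_calibration takes no time and is no camera call; for the wrist camera it gives the pose at the moment of the call.
- workorder.job_done(): hands the job in; it is judged then, once.
The state is a dict: "t": time; "joint_positions": joint angles; "joint_vel": joint speeds; "effort": joint torques, N m; "position": TCP position; "eef_rot": TCP orientation; "ft_force": force on the tool from outside, world axes, zero at the start; "wrist_torque": the same for the moment, N m; "finger_gap": finger opening in m; "finger_force": force on a finger pad.
Only numpy, scipy, OpenCV 4.12 (cv2) and the standard library are available. Lean on these libraries where they do the work, as an engineer would, in place of code of your own. Each camera call takes 0.05 s, during which the arm holds its last target. There are 200 camera calls.

### The job

Open the print scanner's red hood fully by its bar handle, so that it stays up by itself, then swing the prop rod on the scanner's right side up underneath the yellow socket and let the hood down onto it, so that the rod's blue tip sits fully home in the socket and the rod alone holds the hood about half open. Leave everything else on the table where it is.

Things in the scene. Friction and masses are not known exactly. Their poses are not given: they have to be found in the camera images.
- scanner: Grey flatbed scanner, 240 (x) x 260 (y) x 60 mm high with a dark glass bed, fixed to the table; its origin is the centre of its underside on the table, its x axis points away from the handle side towards the hood's hinge, its y axis to the left (seen from the robot), z up. It stands at various places and yaws.
- hood_hinge (a point): Middle of the hood's hinge line, along the scanner's top far edge: x = 110, y = 0, z = 66 mm in the scanner frame. The hood turns about the scanner's y axis here. The hood is a red shallow cover, 220 deep x 260 wide x 40 mm high, 0.55 kg, with a wood-brown strip along its free edge.
- hood (a joint): Angle of the hood, rad: 0 = shut and level, grows as the handle side rises, stops at 1.40 (nearly upright). Its hinge is stiff and damped: it stays where it is left above about 1.15 rad; below about 1.05 rad it sinks shut by itself, softly (at up to 1.3 rad/s). Raising it takes about 3 to 5 N at the handle. Resting on the rod in the socket it stands at about 0.785 rad.
- hood_handle (a point): Middle of the hood's steel bar handle, a round bar 12 mm thick and 130 mm long, parallel to the hinge. On the hood it lies 265 mm from the hinge line and 18 mm above the hood's lower face plane through the hinge (scanner frame when shut: x = -155, y = 0, z = 84 mm). The clear gap between bar and hood edge is 39 mm; two arms of the same bar join its ends to the hood.
- socket_seat (a point): Where the centre of the rod's tip ball lies when fully home in the socket. The socket is a yellow inverted channel on the hood's right flank, 44 mm wide along y, open towards the hood's underside: a straight throat 19 mm wide that flares to a mouth about 44 mm wide, 24 mm below the seat. On the hood the seat lies 150 mm from the hinge line towards the handle, 28 mm above the lower face plane, at y = -158 mm of the scanner frame.
- rod (a joint): Angle of the prop rod, rad: 0 = level, pointing to the handle side (scanner -x); 1.571 = straight up; 2.4 = end of travel, leaning back towards the hinge. At 2.094 (120 degrees) the tip meets the socket as the hood comes down; the flared mouth takes errors of about 0.07 rad and centres the rod. It starts leaning to the handle side, somewhere between 0.7 and 1.05. The pivot is stiff, the rod stays where it is left and needs only about 1 N at its tip to swing.
- rod_pivot (a point): Pivot of the prop rod, low on the scanner's right flank: x = -68.5, y = -158, z = 32 mm in the scanner frame. The rod swings in the upright plane y = -158 mm.
- rod_tip (a point): Centre of the blue ball (14 mm) at the end of the steel prop rod (10 mm thick, 13 mm in the blue sleeve that covers its last 35 mm); 185 mm from the pivot.
- glasses: Wire reading glasses standing open on the table, 110 wide, 130 long, 40 mm high; a bystander. Origin: underside, below the middle of the lenses.
- loupe: Black loupe, 42 mm across, 42 mm high; a bystander. Origin: centre of underside.
- blower: Black rubber dust blower, 58 mm across, 100 mm high with its nozzle up; a bystander. Origin: centre of underside.
- jar: Small closed jar, 56 mm across, 75 mm high; a bystander. Origin: centre of underside.
- brush: Dusting brush, 170 mm long, lying on the table; a bystander.
- board0: Lower of two wood-veneer boards, 200 x 140 x 6 mm, stacked on the right of the table; a bystander.
- board1: Upper of the two boards; a bystander.

How it is judged:
By the outcome, as a careful person would: the job done as asked, in the order asked, and still so for the second after the job is handed in, with the robot touching nothing.
It also fails if it takes over 72 s, if anything falls off the work surface, if the arm or the gripper's body presses on something with over 40 N, if the wrist force passes 120 N, or if a joint passes its speed limit or range.

## Working session

There is one attempt and no reset: what is moved stays moved. The work goes in short steps, Python scripts to look and compute and a shell command to move; the robot and the scene stay as the last step left them, time stands still between calls to the robot, and variables do not carry over. Pictures are saved under pics/ and viewed, at most 12 in all, crops included, and the job is handed in when it is done.

```bash
mkdir -p pics; ls; python3 - <<'E'
from workcell import monitor, eyes
import cv2,numpy as np
print(monitor.state())
for n in("scene","top"):
    p,d=eyes.read_camera(n); cv2.imwrite(f"pics/{n}0.png",p[:,:,::-1]); np.save(f"pics/{n}0.npy",d)
    print(eyes.get_calibration(n))
E
```

```text
pics
{'t': 0.0, 'joint_positions': array([-9.12386995e-01,  3.85543486e-01,  6.61275857e-03, -4.78000160e-04,
       -1.19401091e+00, -2.58586171e-01]), 'joint_vel': array([ 0.00093039, -0.00080407, -0.00109388,  0.0001698 , -0.00105593,
        0.00120237]), 'effort': array([ 5.11857397e-04, -3.90668285e+01,  1.87412059e+01,  4.21999186e+00,
        1.10125242e-02, -1.64640305e-04]), 'position': array([ 0.24304802, -0.57514288,  0.22146551]), 'eef_rot': array([-2.75561996e-04, -1.98496134e-01,  9.80101058e-01,  1.06019025e-03]), 'ft_force': array([-1.01121271,  0.10118084, -0.15386435]), 'wrist_torque': array([ 0.10092013, -0.0602205 , -0.0008711 ]), 'finger_force': 0.0, 'finger_gap': 0.08686616322256051}
{'fx': 605.5391845094233, 'fy': 605.5391845094233, 'cx': 320.80395449722266, 'cy': 231.9916321726812, 'k1': -0.10554097541659516, 'R': array([[ 0.61481581,  0.78861325, -0.00952156],
       [ 0.59072998, -0.46847453, -0.65693965],
       [-0.52253192,  0.39827222, -0.75388303]]), 't': array([-0.33043891, -0.30142514,  1.72464631])}
{'fx': 483.6230360073487, 'fy': 483.6230360073487, 'cx': 320.89687216003387, 'cy': 238.5210864919716, 'k1': -0.0639242651386205, 'R': array([[ 0.02625418, -0.99954857, -0.01460744],
       [-0.98547801, -0.02342682, -0.16817932],
       [ 0.1677612 ,  0.01881072, -0.98564818]]), 't': array([-0.02410506,  0.57188421,  1.2239554 ])}
```

View pics/scene0.png

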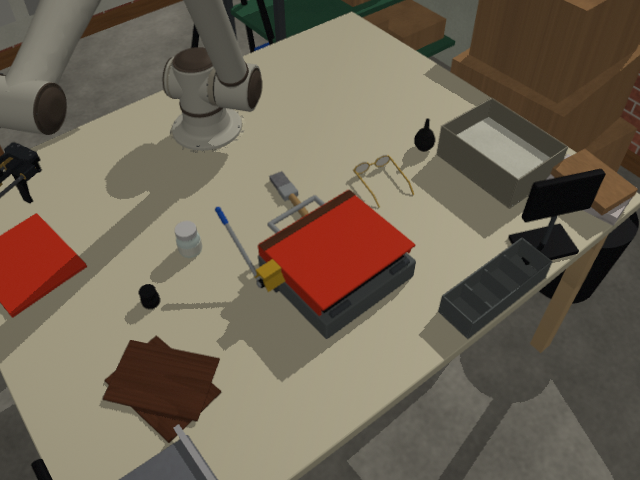

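View pics/top0.png

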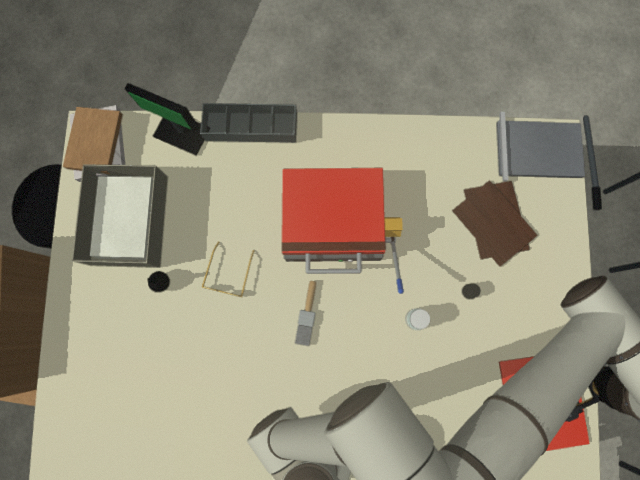

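The scene view shows the shut red hood (335,250), bar handle (297,212), blue rod tip (221,211) and yellow socket (269,275). In the top view the hood spans (283–385, 168–250), the bar is at (333,270), the rod tip at (400,286) and the socket at (393,227).

```bash
cat > h.py <<'E'
import numpy as np, cv2
from scipy.spatial.transform import Rotation as Ro
from workcell import monitor, eyes
def ray(c,uv):
    K=np.array([[c["fx"],0,c["cx"]],[0,c["fy"],c["cy"]],[0,0,1.]])
    # model: drawn=(1+k1 r^2)*slope
    q=cv2.undistortPointsIter(np.float64(uv).reshape(-1,1,2),K,np.array([c["k1"],0,0,0,0]),None,None,(3,50,1e-10)).reshape(-1,2)
    return np.c_[q,np.ones(len(q))]
def pts(c,uv,z):  # depth -> world
    return (ray(c,uv)*np.reshape(z,(-1,1))-c["t"])@c["R"]
def plane(c,uv,h):
    d=ray(c,uv)@c["R"]; o=-c["t"]@c["R"]
    return o+d*((h-o[2])/d[:,2:])
def tri(cs,uvs):
    A=np.zeros((3,3));b=np.zeros(3)
    for c,uv in zip(cs,uvs):
        d=(ray(c,[uv])@c["R"])[0]; d/=np.linalg.norm(d); P=np.eye(3)-np.outer(d,d); o=-c["t"]@c["R"]
        A+=P;b+=P@o
    X=np.linalg.solve(A,b)
    return X,[np.linalg.norm((np.eye(3)-np.outer(d,d)/(d@d))@(X+c["t"]@c["R"])) for c,uv in zip(cs,uvs) for d in [(ray(c,[uv])@c["R"])[0]]]
def big(m):
    n,l,s,ce=cv2.connectedComponentsWithStats(m.astype(np.uint8)); 
    return l==1+np.argmax(s[1:,4])
def hsv(p): return cv2.cvtColor(p,cv2.COLOR_RGB2HSV)
def mask(p,lo,hi): return cv2.inRange(hsv(p),lo,hi)>0
def uvof(m): r,c=np.nonzero(m); return np.c_[c,r].astype(float)
E
python3 - <<'E'
from h import *
S={}
for n in("scene","top"):
    p=cv2.imread(f"pics/{n}0.png")[:,:,::-1].copy();d=np.load(f"pics/{n}0.npy");c=eyes.get_calibration(n)
    roi=np.zeros(d.shape,bool)
    if n=="top": roi[150:300,270:420]=1
    else: roi[180:330,200:430]=1
    S[n]=c
    for nm,lo,hi in(("blue",(100,120,60),(125,255,255)),("yel",(15,140,100),(32,255,255)),("red",(0,180,120),(6,255,255))):
        m=big(mask(p,lo,hi)&roi); uv=uvof(m); X=pts(c,uv,d[m]); X=X[d[m]>0]
        print(n,nm,m.sum(),uv.mean(0),np.median(X,0),X.min(0),X.max(0))
        if nm=="red":
            top=X[abs(X[:,2]-np.percentile(X[:,2],70))<.005]; print("topz",np.median(top[:,2]))
            r=cv2.minAreaRect((top[:,:2]*1000).astype(np.float32)); print(r)
    # handle: points around z .07-.1 on near side
    X=pts(c,uvof(roi),d[roi]); k=(X[:,2]>.072)&(X[:,2]<.1)&(X[:,0]<0.50)
    print("cand",np.c_[uvof(roi)[k],X[k]*1000].round(0)[::12].tolist()[:25])
E
```

```text
scene blue 91 [221.10989011 215.31868132] [ 0.44997914 -0.20248141  0.1455119 ] [ 0.43360167 -0.20824681  0.13184595] [ 0.46598432 -0.19661664  0.16016069]
scene yel 266 [267.86090226 268.61654135] [ 0.60612439 -0.19092386  0.10678689] [ 0.58850427 -0.21318855  0.10080933] [ 0.62259783 -0.16893991  0.11224996]
scene red 8540 [338.9587822  250.64929742] [ 0.66000075 -0.04592419  0.10592924] [ 0.48396911 -0.16830776 -0.00330901] [0.75379946 0.16077421 0.11472297]
topz 0.10600299146701768
((652.8927612304688, -37.594024658203125), (196.95555114746094, 259.1132507324219), 1.5824331045150757)
cand [[312.0, 196.0, 481.0, 19.0, 88.0], [311.0, 198.0, 483.0, 14.0, 86.0], [311.0, 199.0, 492.0, 8.0, 94.0], [308.0, 200.0, 483.0, 6.0, 85.0], [305.0, 201.0, 486.0, -5.0, 92.0], [302.0, 202.0, 482.0, -11.0, 88.0], [302.0, 203.0, 486.0, -14.0, 90.0], [304.0, 204.0, 489.0, -10.0, 87.0], [296.0, 206.0, 484.0, -29.0, 88.0], [298.0, 207.0, 487.0, -26.0, 85.0], [290.0, 209.0, 483.0, -46.0, 89.0], [292.0, 210.0, 490.0, -45.0, 90.0], [294.0, 211.0, 488.0, -38.0, 81.0], [286.0, 213.0, 490.0, -62.0, 91.0], [2
[... 1104 characters left out ...]
 488.0, -23.0, 85.0], [337.0, 269.0, 488.0, -53.0, 90.0], [349.0, 269.0, 489.0, -83.0, 88.0], [305.0, 270.0, 484.0, 28.0, 86.0], [317.0, 270.0, 484.0, -3.0, 92.0], [329.0, 270.0, 486.0, -33.0, 87.0], [341.0, 270.0, 486.0, -63.0, 88.0], [354.0, 270.0, 488.0, -96.0, 84.0], [310.0, 271.0, 482.0, 15.0, 91.0], [322.0, 271.0, 482.0, -16.0, 91.0], [334.0, 271.0, 483.0, -46.0, 89.0], [346.0, 271.0, 484.0, -76.0, 88.0], [358.0, 271.0, 485.0, -106.0, 90.0], [315.0, 272.0, 480.0, 2.0, 88.0], [327.0, 272.0, 480.0, -28.0, 92.0], [339.0, 272.0, 480.0, -58.0, 95.0], [351.0, 272.0, 482.0, -88.0, 90.0], [309.0, 273.0, 477.0, 17.0, 85.0], [321.0, 273.0, 477.0, -13.0, 89.0], [334.0, 273.0, 478.0, -46.0, 89.0]]
```

```bash
python3 - <<'E'
import cv2
a=cv2.resize(cv2.imread("pics/scene0.png")[180:300,200:360],None,fx=5,fy=5,interpolation=2)[:600,:800]
cv2.imwrite("pics/s0c.png",a)
E
```

```text
(no output)
```

View pics/s0c.png

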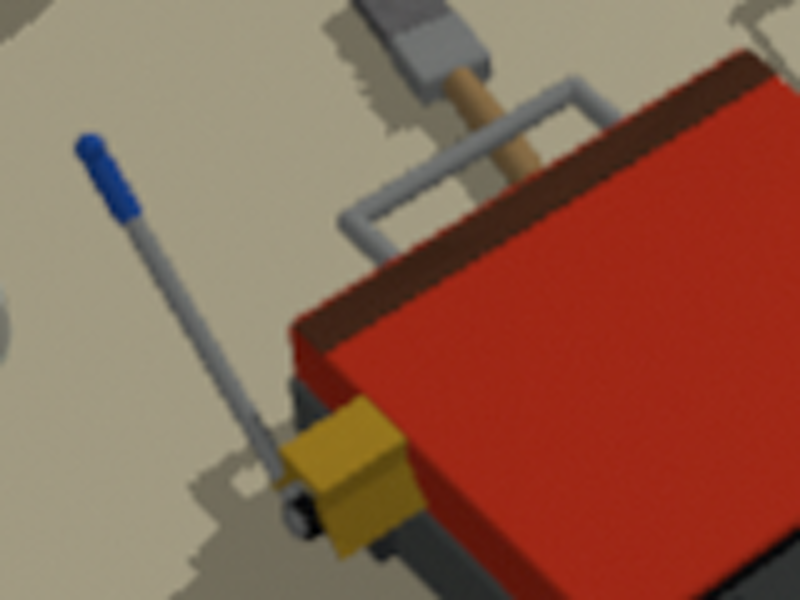

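The crop shows the bar's corners at scene pixels ≈(269,224) and (315,197), the rod's blue tip at ≈(218,208), and the pivot at ≈(260,282). The brush lies under the bar but well below it.

```bash
cat >> h.py <<'E'
def cur():
    s=monitor.state(); return np.array(s["position"]),Ro.from_quat(np.r_[s["eef_rot"][1:],s["eef_rot"][0]])
def rows(P,R=None):   # move from current tool pose to P (m), R
    p,R0=cur(); R=R0 if R is None else R
    print("cm",(R0.inv().apply(P-p)*100).round(2),"deg",np.degrees((R0.inv()*R).as_rotvec()).round(1))
def tool(yaw,tilt):
    """fingers point down, tilted by tilt towards scanner +x; see columns"""
    y=np.array([-np.cos(yaw),-np.sin(yaw),0]); z=np.array([0,0,-1.]); x=np.cross(y,z)
    return Ro.from_matrix(np.c_[x,y,z])
E
python3 - <<'E'
from h import *
S={n:eyes.get_calibration(n) for n in("scene","top")}
cs=[S["scene"],S["top"]]
print(tri(cs,[(270,223.3),(360,270.5)]),tri(cs,[(314.5,197.5),(307,270.5)]))
print("tip",tri(cs,[(218.2,208.8),(401,289)]))
# top image: bar centreline by sub-pixel rows
p=cv2.imread("pics/top0.png");d=np.load("pics/top0.npy");m=np.zeros(d.shape,bool);m[262:278,314:356]=1
for n,roi in(("top",(262,278,314,356)),("scene",(190,228,268,316))):
    d=np.load(f"pics/{n}0.npy");m=np.zeros(d.shape,bool);m[roi[0]:roi[1],roi[2]:roi[3]]=1
    X=pts(S[n],uvof(m),d[m]); X=X[(X[:,2]>.075)&(X[:,2]<.1)&(X[:,0]<.497)]
    f=np.polyfit(X[:,1],X[:,0],1); print(n,len(X),"x at y=-.04",np.polyval(f,-.04),"slope",f[0],"z",np.median(X[:,2]), X[:,1].min(),X[:,1].max())
yaw=np.radians(1.6); rows(np.array([.486,-.041,.150]),tool(yaw,0))
p,R=cur(); print(R.as_matrix().round(2))
E
```

```text
(array([ 0.48781036, -0.10875236,  0.08668016]), [np.float64(0.002838791291060408), np.float64(0.002838791291060307)]) (array([0.48387603, 0.02316991, 0.08264421]), [np.float64(0.0006926420241729561), np.float64(0.0006926420241729057)])
tip (array([ 0.43837525, -0.20275493,  0.15569835]), [np.float64(0.0017246577265225898), np.float64(0.0017246577265226848)])
top 194 x at y=-.04 0.4834579075876369 slope -0.03884534659354706 z 0.08851869927645928 -0.09862211384468182 0.0047569132686258574
scene 241 x at y=-.04 0.4880375796303102 slope -0.02785776701777286 z 0.087389840258508 -0.11200313734675581 0.02542766890138603
cm [-43.17  39.74   7.23] deg [  0.1   0.1 -68.7]
[[-0.92 -0.39 -0.  ]
 [-0.39  0.92  0.  ]
 [ 0.    0.   -1.  ]]
```

```bash
python3 -m jog '[[-43.2,39.7,-2,0,0,-68.7,0.1],[-43.2,39.7,-2,0,0,-68.7,0.1],[-43.2,39.7,-2,0,0,-68.7,0.1],[-43.2,39.7,-2,0,0,-68.7,0.1],[-43.2,39.7,-2,0,0,-68.7,0.1],[-43.2,39.7,-2,0,0,-68.7,0.1],[-43.2,39.7,-2,0,0,-68.7,0.1],[-43.2,39.7,-2,0,0,-68.7,0.1],[-43.2,39.7,-2,0,0,-68.7,0.1],[-43.2,39.7,-2,0,0,-68.7,0.1],[-43.2,39.7,-2,0,0,-68.7,0.1],[-43.2,39.7,-2,0,0,-68.7,0.1],[-43.2,39.7,-2,0,0,-68.7,0.1],[-43.2,39.7,-2,0,0,-68.7,0.1],[-43.2,39.7,0,0,0,-68.7,0.1],[-43.2,39.7,3,0,0,-68.7,0.1],[-43.2,39.7,3,0,0,-68.7,0.1]]' 15
python3 - <<'E'
from h import *
print(monitor.state()["joint_positions"].round(2)); rows(np.array([.4855,-.042,.0655]),tool(np.radians(1.7),0))
p,d=eyes.read_camera("wrist");c=eyes.get_calibration("wrist");cv2.imwrite("pics/w1.png",p[:,:,::-1]); np.save("pics/w1.npy",d)
X=pts(c,uvof(d>0),d[d>0]); k=(X[:,2]>.075)&(X[:,2]<.1)&(X[:,0]<.499)&(X[:,0]>.46)&(abs(X[:,1]+.042)<.05)
f=np.polyfit(X[k,1],X[k,0],1); print(k.sum(),np.polyval(f,-.042),f[0],np.percentile(X[k,2],[50,90,98]))
E
```

```text
t: 1.8
position: [0.4831, -0.0433, 0.189]
eef_rot: [0.003, 0.716, -0.698, -0.003]
ft_force: [-0.4, -0.1, -0.4]
finger_gap: 0.0391
finger_force: 0.0
[ 0.25  0.18 -0.37 -0.   -1.03 -0.22]
cm [-0.13 -0.36 12.34] deg [ 0.5 -0.  -0.3]
2374 0.48624196699466343 -0.03144162867518918 [0.09009702 0.09138994 0.09196438]
```

View pics/w1.png

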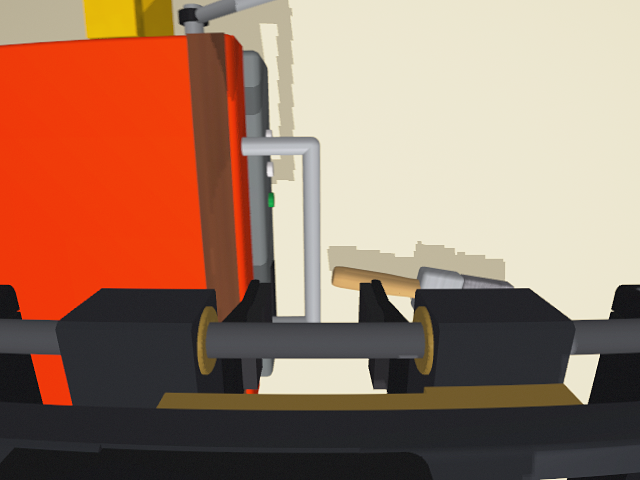

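The wrist view shows the bar along column 312, between the two fingers (≈250 and 385), with the inner finger over the gap between bar and hood edge. I'll descend and grip.

```bash
python3 -m jog '[[0,-0.3,3,0.5,0,-0.3,0.1],[0,-0.3,6,0.5,0,-0.3,0.1],[0,-0.3,8,0.5,0,-0.3,0.1],[0,-0.3,10,0.5,0,-0.3,0.1],[0,-0.3,11.5,0.5,0,-0.3,0.1],[0,-0.3,12.3,0.5,0,-0.3,0.1],[0,-0.3,12.3,0.5,0,-0.3,0.1],[0,-0.3,12.3,0.5,0,-0.3,1],[0,-0.3,12.3,0.5,0,-0.3,1],[0,-0.3,12.3,0.5,0,-0.3,1],[0,-0.3,12.3,0.5,0,-0.3,1],[0,-0.3,12.3,0.5,0,-0.3,1],[0,-0.3,12.3,0.5,0,-0.3,1]]' 15
```

```text
t: 3.15
position: [0.4841, -0.0425, 0.0691]
eef_rot: [0.001, 0.718, -0.696, -0.001]
ft_force: [-11.4, 2.5, 9.1]
finger_gap: 0.0118
finger_force: 15.0
```

```bash
python3 - <<'E'
import numpy as np
R=.2656
for a,b in((0,.7),(.7,1.42)):
    t=np.linspace(a,b,15)[1:]+.068
    print(np.c_[t-.068,-R*(np.cos(a+.068)-np.cos(t))*100,-R*(np.sin(t)-np.sin(a+.068))*100].round(2).tolist())
E
```

```text
[[0.05, -0.12, -1.32], [0.1, -0.31, -2.64], [0.15, -0.57, -3.94], [0.2, -0.89, -5.23], [0.25, -1.27, -6.5], [0.3, -1.72, -7.75], [0.35, -2.23, -8.98], [0.4, -2.79, -10.18], [0.45, -3.42, -11.35], [0.5, -4.11, -12.48], [0.55, -4.85, -13.58], [0.6, -5.65, -14.65], [0.65, -6.5, -15.67], [0.7, -7.39, -16.65]]
[[0.75, -0.97, -0.96], [0.8, -2.0, -1.86], [0.85, -3.06, -2.72], [0.91, -4.17, -3.51], [0.96, -5.32, -4.25], [1.01, -6.51, -4.93], [1.06, -7.72, -5.55], [1.11, -8.97, -6.1], [1.16, -10.25, -6.59], [1.21, -11.55, -7.01], [1.27, -12.87, -7.37], [1.32, -14.2, -7.65], [1.37, -15.55, -7.87], [1.42, -16.91, -8.02]]
```

```bash
python3 -m jog '[[0,0.1,-1.3,0,0,0,1],[0,-0.1,-2.6,0,0,0,1],[0,-0.4,-3.9,0,0,0,1],[0,-0.7,-5.2,0,0,0,1],[0,-1.1,-6.5,0,0,0,1],[0,-1.5,-7.8,0,0,0,1],[0,-2.0,-9.0,0,0,0,1],[0,-2.6,-10.2,0,0,0,1],[0,-3.2,-11.4,0,0,0,1],[0,-3.9,-12.5,0,0,0,1],[0,-4.7,-13.6,0,0,0,1],[0,-5.5,-14.7,0,0,0,1],[0,-6.3,-15.7,0,0,0,1],[0,-7.2,-16.7,0,0,0,1],[0,-7.2,-16.7,0,0,0,1]]'
```

```text
t: 4.65
position: [0.5572, -0.0401, 0.2388]
eef_rot: [-0.0, 0.719, -0.695, 0.001]
ft_force: [-10.3, 1.3, 7.2]
finger_gap: 0.0115
finger_force: 15.0
```

```bash
python3 -m jog '[[0,-0.9,-1.0,0,0,0,1],[0,-1.9,-1.9,0,0,0,1],[0,-2.9,-2.7,0,0,0,1],[0,-4.0,-3.5,0,0,0,1],[0,-5.2,-4.2,0,0,0,1],[0,-6.4,-4.9,0,0,0,1],[0,-7.6,-5.5,0,0,0,1],[0,-8.8,-6.1,0,0,0,1],[0,-10.1,-6.6,0,0,0,1],[0,-11.4,-7.0,0,0,0,1],[0,-12.7,-7.3,0,0,0,1],[0,-14.1,-7.6,0,0,0,1],[0,-15.4,-7.8,0,0,0,1],[0,-16.4,-7.9,0,0,0,1],[0,-16.4,-7.9,0,0,0,1],[0,-16.4,-7.9,0,0,0,1]]'
```

```text
t: 6.25
position: [0.7217, -0.0349, 0.3186]
eef_rot: [-0.001, 0.719, -0.695, 0.002]
ft_force: [-5.0, -2.0, 3.1]
finger_gap: 0.0112
finger_force: 15.0
```

```bash
python3 -m jog '[[0,0,0,0,0,0,0.3],[0,0,0,0,0,0,0.3],[0,0,0,0,0,0,0.3],[0,0,0,0,0,0,0.3],[0,0,-2,0,0,0,0.3],[0,0,-5,0,0,0,0.3],[0,0,-9,0,0,0,0.3],[0,3,-11,0,0,0,0.3],[0,8,-11,0,0,0,0.3],[0,12,-11,0,0,0,0.3],[0,12,-11,0,0,0,0.3]]'
python3 - <<'E'
from h import *
for n in("scene","top"):
    p,d=eyes.read_camera(n); cv2.imwrite(f"pics/{n}1.png",p[:,:,::-1]); np.save(f"pics/{n}1.npy",d)
E
```

```text
t: 7.35
position: [0.5979, -0.0386, 0.429]
eef_rot: [-0.004, 0.719, -0.695, 0.004]
ft_force: [0.1, 0.2, 0.9]
finger_gap: 0.0304
finger_force: 0.0
```

View pics/scene1.png

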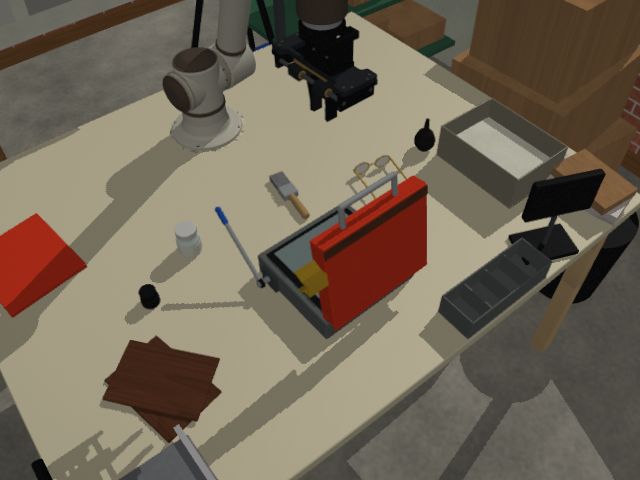

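The hood stands open by itself at (365,250), the rod still leans with its blue tip at (221,214), and nothing else has moved.

```bash
cat >> h.py <<'E'
YAW=np.radians(1.7); ex=np.array([np.cos(YAW),np.sin(YAW),0]); ey=np.array([-np.sin(YAW),np.cos(YAW),0]); ez=np.array([0,0,1.])
PIV=np.array([.639,-.0375,.032])-.0685*ex-.158*ey
def rodtool(tilt=np.radians(30)):
    z=np.sin(tilt)*ex-np.cos(tilt)*ez; return Ro.from_matrix(np.c_[np.cross(ey,z),ey,z])
def rodpt(a,r=.155): return PIV+r*(-np.cos(a)*ex+np.sin(a)*ez)
E
python3 - <<'E'
from h import *
S=[eyes.get_calibration(n) for n in("scene","top")]; T=[]
for n,c,roi in(("scene",S[0],(190,240,200,240)),("top",S[1],(270,300,385,415))):
    p=cv2.imread(f"pics/{n}1.png")[:,:,::-1].copy(); m=mask(p,(100,120,60),(125,255,255)); k=np.zeros_like(m); k[roi[0]:roi[1],roi[2]:roi[3]]=1
    uv=uvof(m&k); T.append(uv.mean(0)); print(len(uv))
X,e=tri(S,T); r=X-PIV; print("sleeve",X,e,"angle",np.arctan2(r@ez,-r@ex),"r",np.hypot(r@ez,r@ex),"y off",r@ey)
Rt=rodtool(); z=Rt.apply([0,0,1]); rows(rodpt(.735)+.019*z-.15*z,Rt)
E
```

```text
91
26
sleeve [ 0.44605748 -0.20142694  0.14070594] [np.float64(0.0008407845328175609), np.float64(0.0008407845328176912)] angle 0.6993878869223372 r 0.1688637582734988 y off -0.00013090874394624911
cm [15.79 21.45 17.6 ] deg [ 23.1 -23.   88.1]
```

```bash
python3 -m jog '[[15.8,21.4,10,23.1,-23,88.1,-0.3],[15.8,21.4,10,23.1,-23,88.1,-0.3],[15.8,21.4,10,23.1,-23,88.1,-0.3],[15.8,21.4,10,23.1,-23,88.1,-0.3],[15.8,21.4,10,23.1,-23,88.1,-0.3],[15.8,21.4,10,23.1,-23,88.1,-0.3],[15.8,21.4,10,23.1,-23,88.1,-0.3],[15.8,21.4,10,23.1,-23,88.1,-0.3],[15.8,21.4,10,23.1,-23,88.1,-0.3],[15.8,21.4,10,23.1,-23,88.1,-0.3],[15.8,21.4,10,23.1,-23,88.1,-0.3],[15.8,21.4,14,23.1,-23,88.1,-0.3],[15.8,21.4,17.6,23.1,-23,88.1,-0.3],[15.8,21.4,17.6,23.1,-23,88.1,-0.3]]'
python3 - <<'E'
from h import *
print(monitor.state()["joint_positions"].round(2)); Rt=rodtool(); z=Rt.apply([0,0,1]); rows(rodpt(.715)+.019*z,Rt)
p,d=eyes.read_camera("wrist");cv2.imwrite("pics/w2.png",p[:,:,::-1])
E
```

```text
t: 8.85
position: [0.3935, -0.2021, 0.2435]
eef_rot: [0.253, -0.013, 0.967, 0.006]
ft_force: [0.7, -0.8, -0.5]
finger_gap: 0.0563
finger_force: 0.0
[-0.19 -0.16 -0.6  -0.19 -0.64 -1.23]
cm [-0.29 -0.11 14.65] deg [ 0.2 -0.7 -0.2]
```

View pics/w2.png

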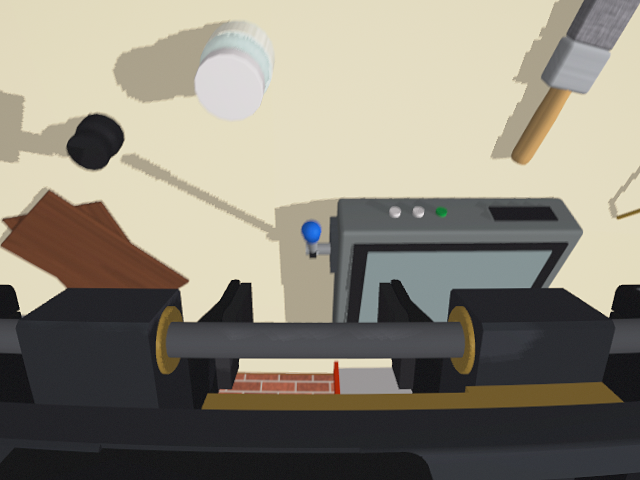

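The wrist view shows the blue tip at (311,231), centred between the open fingers (≈245 and ≈390). I'll advance and pinch.

```bash
python3 -m jog '[[-0.2,-0.1,3,0,0,0,-0.3],[-0.3,-0.1,6,0,0,0,-0.3],[-0.3,-0.1,9,0,0,0,-0.3],[-0.3,-0.1,12,0,0,0,-0.3],[-0.3,-0.1,14,0,0,0,-0.3],[-0.3,-0.1,14.6,0,0,0,-0.3],[-0.3,-0.1,14.6,0,0,0,-0.3],[-0.3,-0.1,14.6,0,0,0,1],[-0.3,-0.1,14.6,0,0,0,1],[-0.3,-0.1,14.6,0,0,0,1],[-0.3,-0.1,14.6,0,0,0,1],[-0.3,-0.1,14.6,0,0,0,1],[-0.3,-0.1,14.6,0,0,0,1]]' 8
python3 - <<'E'
from h import *
Rt=rodtool(); p,R0=cur()
for a in np.linspace(.715,2.094,18)[1:]:
    print(a.round(2),(R0.inv().apply(rodpt(a)-rodpt(.715))*100).round(1))
E
```

```text
t: 10.2
position: [0.4708, -0.2018, 0.1238]
eef_rot: [0.258, -0.014, 0.966, 0.004]
ft_force: [-0.3, -0.0, 0.7]
finger_gap: 0.0164
finger_force: 0.0
0.8 [-1.2  0.  -0.4]
0.88 [-2.4  0.  -0.6]
0.96 [-3.7  0.  -0.8]
1.04 [-4.9  0.  -0.9]
1.12 [-6.2  0.  -0.8]
1.2 [-7.4  0.  -0.7]
1.28 [-8.7  0.  -0.4]
1.36 [-9.9  0.  -0.1]
1.45 [-11.1   0.    0.3]
1.53 [-12.2   0.    0.9]
1.61 [-13.3   0.    1.5]
1.69 [-14.3   0.    2.2]
1.77 [-15.3   0.    3. ]
1.85 [-16.2   0.    3.9]
1.93 [-17.1   0.    4.8]
2.01 [-17.8   0.    5.8]
2.09 [-18.5   0.    6.9]
```

```bash
python3 -m jog '[[0,0,0,0,0,0,1],[0,0,0,0,0,0,1],[0,0,0,0,0,0,1]]' 8
```

```text
t: 10.5
position: [0.4708, -0.202, 0.1237]
eef_rot: [0.258, -0.014, 0.966, 0.004]
ft_force: [-1.7, -0.7, 0.7]
finger_gap: 0.0096
finger_force: 8.0
```

```bash
python3 -m jog '[[-1.2,0,-0.4,0,0,0,1],[-2.4,0,-0.6,0,0,0,1],[-3.6,0,-0.8,0,0,0,1],[-4.8,0,-0.9,0,0,0,1],[-6.0,0,-0.8,0,0,0,1],[-7.2,0,-0.7,0,0,0,1],[-8.4,0,-0.4,0,0,0,1],[-9.6,0,-0.1,0,0,0,1],[-10.7,0,0.3,0,0,0,1],[-11.8,0,0.9,0,0,0,1],[-12.9,0,1.5,0,0,0,1],[-13.8,0,2.2,0,0,0,1],[-14.8,0,3.0,0,0,0,1],[-15.7,0,3.8,0,0,0,1],[-16.5,0,4.7,0,0,0,1],[-17.3,0,5.6,0,0,0,1],[-17.3,0,5.6,0,0,0,1]]'
python3 - <<'E'
from h import *
p,R=cur(); g=p-.019*R.apply([0,0,1])-PIV; print("angle",np.arctan2(g@ez,-g@ex),np.hypot(g@ez,g@ex),g@ey)
for n in("scene","top"):
    p,d=eyes.read_camera(n); cv2.imwrite(f"pics/{n}2.png",p[:,:,::-1]); m=mask(p,(100,120,60),(125,255,255)); n_,l,s,c=cv2.connectedComponentsWithStats(m.astype(np.uint8)); print(n,[(a[4],b.round(1).tolist()) for a,b in zip(s[1:],c[1:]) if a[4]>8])
E
```

```text
t: 12.2
position: [0.6496, -0.1966, 0.1601]
eef_rot: [0.257, -0.014, 0.966, 0.004]
ft_force: [0.4, 0.8, 0.4]
finger_gap: 0.0005
finger_force: 0.0
angle 1.9931385390457927 0.1584821554716028 -0.001329747619391326
scene []
top [(np.int32(28), [401.0, 269.5])]
```

```bash
python3 - <<'E'
import cv2
a=cv2.resize(cv2.imread("pics/scene2.png")[140:320,180:420],None,fx=3.3,fy=3.3,interpolation=2)[:600,:800]
cv2.imwrite("pics/s2c.png",a)
E
```

```text
(no output)
```

View pics/s2c.png

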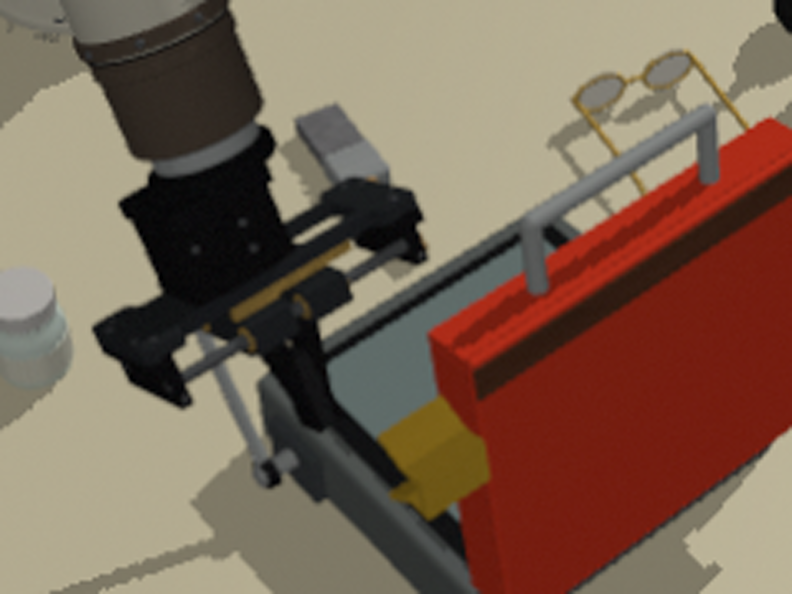

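The pinch slipped off: the fingers are shut at crop (320,420), while the rod still leans to the handle side behind them at (230,400). I'll back away over it, measure its angle, and push it from the handle side.

```bash
cat >> h.py <<'E'
def onrodplane(c,uv):
    d=(ray(c,[uv])@c["R"])[0]; o=-c["t"]@c["R"]; X=o+d*(((PIV-o)@ey)/(d@ey)); r=X-PIV
    return X.round(4),"angle %.3f r %.3f"%(np.arctan2(r@ez,-r@ex),np.hypot(r@ez,r@ex))
def blue(n,tag=None):
    p,d=eyes.read_camera(n); c=eyes.get_calibration(n)
    if tag: cv2.imwrite(f"pics/{tag}.png",p[:,:,::-1])
    m=mask(p,(100,120,60),(125,255,255)); k=np.zeros_like(m)
    if n=="scene": k[150:330,190:330]=1
    else: k[150:320,370:440]=1
    m&=k
    if m.sum()<6: return n,"none"
    uv=uvof(big(m)); return n,len(uv),uv.mean(0).round(1),onrodplane(c,uv.mean(0))
E
python3 -m jog '[[0,0,-5,0,0,0,1],[0,0,-9,0,0,0,1],[0,0,-13,0,0,0,1],[4,0,-15,0,0,0,1],[8,0,-19,0,0,0,1],[12,0,-22,0,0,0,1],[16,0,-22,0,0,0,1],[18,0,-22,0,0,0,1],[18,0,-22,0,0,0,1]]'
python3 - <<'E'
from h import *
print(blue("scene","s3")); print(blue("top")); rows(np.array([.43,-.201,.17]),rodtool())
E
```

```text
t: 13.2
position: [0.3795, -0.204, 0.2614]
eef_rot: [0.258, -0.013, 0.966, 0.004]
ft_force: [0.8, 0.1, -0.1]
finger_gap: 0.0007
finger_force: 0.0
('scene', 94, array([228.9, 214.6]), (array([ 0.4854, -0.2001,  0.1755]), 'angle 1.011 r 0.169'))
('top', 19, array([401.5, 270.6]), (array([ 0.4777, -0.2004,  0.1893]), 'angle 1.016 r 0.185'))
cm [ 0.59  0.24 10.43] deg [-0.1  0.  -0. ]
```

```bash
python3 - <<'E'
from h import *
R=rodtool();b=np.array([.45,0,.145]);b[1]=(PIV+(b[0]-PIV[0])*ey*0)[1]+(b[0]-PIV[0])*np.tan(YAW); rows(b,R)
p,R0=cur(); print("per cm of ex:",R0.inv().apply(ex).round(3))
E
```

```text
cm [ 0.11  0.17 13.6 ] deg [-0.1  0.  -0. ]
per cm of ex: [-0.866  0.001  0.5  ]
```

```bash
python3 -m jog '[[0.1,0.2,5,0,0,0,1],[0.1,0.2,9.5,0,0,0,1],[0.1,0.2,13.6,0,0,0,1],[-1.6,0.2,14.6,0,0,0,1],[-2.5,0.2,15.1,0,0,0,1],[-3.4,0.2,15.6,0,0,0,1],[-4.3,0.2,16.1,0,0,0,1],[-5.1,0.2,16.6,0,0,0,1],[-6.0,0.2,17.1,0,0,0,1],[-6.8,0.2,17.6,0,0,0,1],[-7.7,0.2,18.1,0,0,0,1],[-8.6,0.2,18.6,0,0,0,1],[-9.4,0.2,19.1,0,0,0,1],[-10.3,0.2,19.6,0,0,0,1],[-11.2,0.2,20.1,0,0,0,1],[-11.2,0.2,20.1,0,0,0,1]]'
python3 - <<'E'
from h import *
print(blue("scene","s4")); print(blue("top","t4"))
E
```

```text
t: 14.9
position: [0.5818, -0.1966, 0.1439]
eef_rot: [0.258, -0.014, 0.966, 0.004]
ft_force: [0.4, 0.3, 0.3]
finger_gap: 0.0002
finger_force: 0.0
('scene', 90, array([261.8, 241.1]), (array([ 0.6055, -0.1966,  0.1986]), 'angle 1.750 r 0.169'))
('top', 35, array([400.7, 215.3]), (array([ 0.6048, -0.1966,  0.2041]), 'angle 1.741 r 0.175'))
```

```bash
python3 -m jog '[[-0.9,0,0.5,0,0,0,1],[-1.7,0,1,0,0,0,1],[-2.6,0,1.5,0,0,0,1],[-3.3,0,1.9,0,0,0,1],[-3.7,0,2.15,0,0,0,1],[-3.7,0,2.15,0,0,0,1]]'
python3 - <<'E'
from h import *
print(blue("scene","s5")); print(blue("top"))
E
```

```text
t: 15.6
position: [0.6238, -0.1954, 0.1436]
eef_rot: [0.258, -0.014, 0.966, 0.004]
ft_force: [0.2, -0.2, -0.5]
finger_gap: 0.0004
finger_force: 0.0
('scene', 75, array([278.7, 262.8]), (array([ 0.6584, -0.195 ,  0.1821]), 'angle 2.077 r 0.172'))
('top', 48, array([398.9, 196. ]), (array([ 0.656 , -0.1951,  0.1854]), 'angle 2.056 r 0.173'))
```

```bash
python3 -m jog '[[-0.2,0,0.1,0,0,0,1],[-0.3,0,0.15,0,0,0,1],[-0.3,0,0.15,0,0,0,1],[1.5,0,-1,0,0,0,1],[4,0,-3,0,0,0,1],[6,0,-8,0,0,0,1],[8,0,-13,0,0,0,1],[10,0,-17,0,0,0,1],[10,0,-20,0,0,0,1],[10,0,-20,0,0,0,1]]'
python3 - <<'E'
from h import *
print(blue("scene","s6")); print(blue("top","t6"))
c=eyes.get_calibration("scene"); p=cv2.imread("pics/s6.png"); cv2.imwrite("pics/s6c.png",cv2.resize(p[160:320,220:433],None,fx=3.75,fy=3.75,interpolation=2))
E
```

```text
t: 16.7
position: [0.4366, -0.2016, 0.2729]
eef_rot: [0.263, -0.014, 0.965, 0.002]
ft_force: [0.1, -0.4, 0.2]
finger_gap: 0.0011
finger_force: 0.0
('scene', 74, array([279.2, 263.5]), (array([ 0.6601, -0.1949,  0.1815]), 'angle 2.087 r 0.172'))
('top', 45, array([398.7, 195.5]), (array([ 0.6575, -0.195 ,  0.1838]), 'angle 2.068 r 0.173'))
```

View pics/s6c.png

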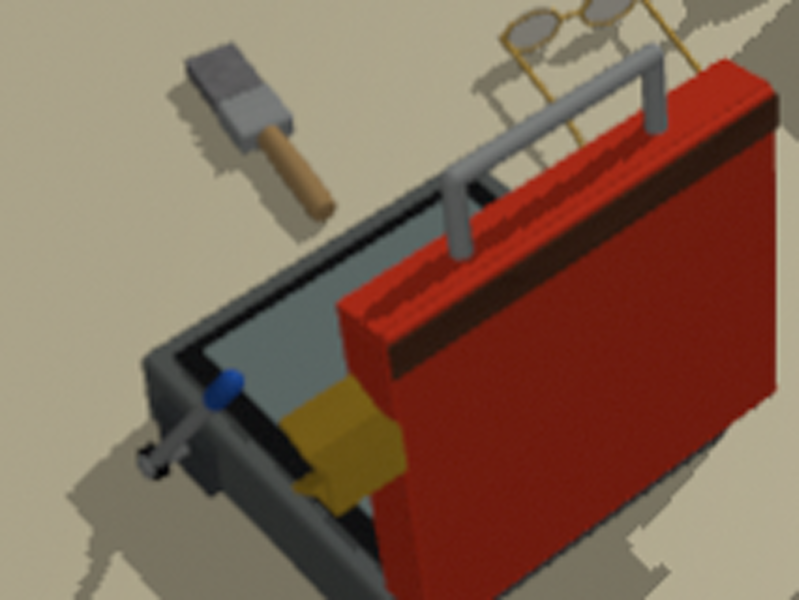

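The rod stands at about 2.08 rad, near its 2.094 target, with its tip at crop (225,388) below the socket at (340,430). The hood is still fully open. Next I'll regrasp the bar.

```bash
python3 - <<'E'
from h import *
rows(np.array([.7217,-.036,.44]),tool(YAW,0))
p,R=cur();print("up 17cm:",(R.inv().apply([0,0,17])).round(1))
E
```

```text
cm [-33.67  15.67  -0.36] deg [-23.6  23.5 -87.8]
up 17cm: [ -8.5  -0.  -14.7]
```

```bash
python3 -m jog '[[-4.2,0,-7.3,0,0,0,0.1],[-8.5,0,-14.7,0,0,0,0.1],[-8.5,0,-14.7,0,0,0,0.1],[-8.5,0,-14.7,-6,6,-22,0.1],[-20,8,-10,-23.6,23.5,-87.8,0.1],[-20,8,-10,-23.6,23.5,-87.8,0.1],[-20,8,-10,-23.6,23.5,-87.8,0.1],[-20,8,-10,-23.6,23.5,-87.8,0.1],[-20,8,-10,-23.6,23.5,-87.8,0.1],[-20,8,-10,-23.6,23.5,-87.8,0.1],[-20,8,-10,-23.6,23.5,-87.8,0.1],[-20,8,-10,-23.6,23.5,-87.8,0.1],[-28,12,-5,-23.6,23.5,-87.8,0.1],[-33.7,15.7,-0.4,-23.6,23.5,-87.8,0.1],[-33.7,15.7,-0.4,-23.6,23.5,-87.8,0.1],[-33.7,15.7,-0.4,-23.6,23.5,-87.8,0.1],[-33.7,15.7,-0.4,-23.6,23.5,-87.8,0.1],[-33.7,15.7,-0.4,-23.6,23.5,-87.8,0.1]]'
python3 - <<'E'
from h import *
rows(np.array([.7217,-.036,.3186]),tool(YAW,0))
p,d=eyes.read_camera("wrist");c=eyes.get_calibration("wrist");cv2.imwrite("pics/w7.png",p[:,:,::-1])
X=pts(c,uvof(d>0),d[d>0]); k=(X[:,2]>.327)&(X[:,2]<.35)&(abs(X[:,0]-.72)<.04)&(abs(X[:,1]+.037)<.05)
if k.sum()>20:
  f=np.polyfit(X[k,1],X[k,0],1); print(k.sum(),np.polyval(f,-.036),f[0],np.percentile(X[k,2],[50,90,98]))
E
```

```text
t: 18.6
position: [0.7239, -0.0345, 0.4336]
eef_rot: [0.003, 0.718, -0.696, -0.003]
ft_force: [-0.5, -0.9, 0.5]
finger_gap: 0.0392
finger_force: 0.0
cm [ 0.15  0.12 11.5 ] deg [0.6 0.  0.1]
2395 0.7210417065170319 -0.03016567452142064 [0.33672629 0.33797363 0.33858726]
```

View pics/w7.png

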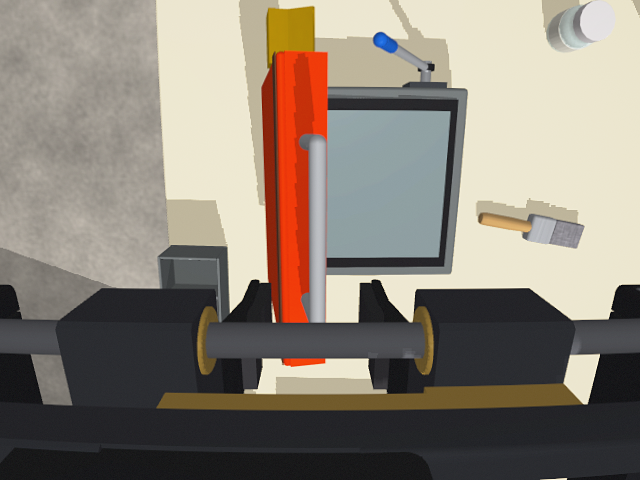

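The wrist view shows the bar at column 317, midway between the fingers, with the rod tip at (385,42) and the hood still up. I'll descend and grip.

```bash
python3 -m jog '[[0.1,0.2,4,0.5,0,0,0.1],[0.1,0.2,8,0.5,0,0,0.1],[0.1,0.2,10.5,0.5,0,0,0.1],[0.1,0.2,11.9,0.5,0,0,0.1],[0.1,0.2,11.9,0.5,0,0,0.1],[0.1,0.2,11.9,0.5,0,0,1],[0.1,0.2,11.9,0.5,0,0,1],[0.1,0.2,11.9,0.5,0,0,1],[0.1,0.2,11.9,0.5,0,0,1],[0.1,0.2,11.9,0.5,0,0,1],[0.1,0.2,11.9,0.5,0,0,1]]' 15
python3 - <<'E'
import numpy as np
R=.2656; a=1.4+.068
for t in list(np.arange(1.35,.79,-.05))+[.785,.77,.75]:
    p=t+.068; print(round(t,3),round(R*(np.cos(p)-np.cos(a))*100,2),round(R*(np.sin(a)-np.sin(p))*100,2))
E
```

```text
t: 19.75
position: [0.7203, -0.0365, 0.3205]
eef_rot: [-0.003, 0.718, -0.696, 0.002]
ft_force: [-0.1, 0.3, 1.0]
finger_gap: 0.0114
finger_force: 15.0
1.35 1.32 0.17
1.3 2.62 0.4
1.25 3.92 0.7
1.2 5.19 1.07
1.15 6.45 1.5
1.1 7.69 1.99
1.05 8.89 2.54
1.0 10.07 3.15
0.95 11.22 3.82
0.9 12.33 4.54
0.85 13.41 5.32
0.8 14.44 6.15
0.785 14.74 6.41
0.77 15.04 6.68
0.75 15.43 7.04
```

```bash
python3 -m jog '[[0,1.3,0.2,0,0,0,1],[0,2.6,0.4,0,0,0,1],[0,3.9,0.7,0,0,0,1],[0,5.2,1.1,0,0,0,1],[0,6.4,1.5,0,0,0,1],[0,7.7,2.0,0,0,0,1],[0,8.9,2.5,0,0,0,1],[0,10.1,3.1,0,0,0,1],[0,10.6,3.5,0,0,0,1],[0,11.2,3.8,0,0,0,1],[0,11.8,4.2,0,0,0,1],[0,12.3,4.5,0,0,0,1],[0,12.3,4.5,0,0,0,1]]'
python3 - <<'E'
from h import *
print(monitor.state()["ft_force"]); print(blue("scene","s8")); print(blue("top","t8"))
p=cv2.imread("pics/s8.png"); cv2.imwrite("pics/s8c.png",cv2.resize(p[160:320,220:433],None,fx=3.75,fy=3.75,interpolation=2))
E
```

```text
t: 21.05
position: [0.596, -0.0402, 0.2732]
eef_rot: [-0.002, 0.718, -0.697, 0.001]
ft_force: [-2.9, 0.7, 1.9]
finger_gap: 0.0115
finger_force: 15.0
[-2.92139096  0.6551701   1.91376781]
('scene', 19, array([276.4, 266.6]), (array([ 0.6488, -0.1953,  0.1606]), 'angle 2.091 r 0.148'))
('top', 'none')
```

View pics/s8c.png

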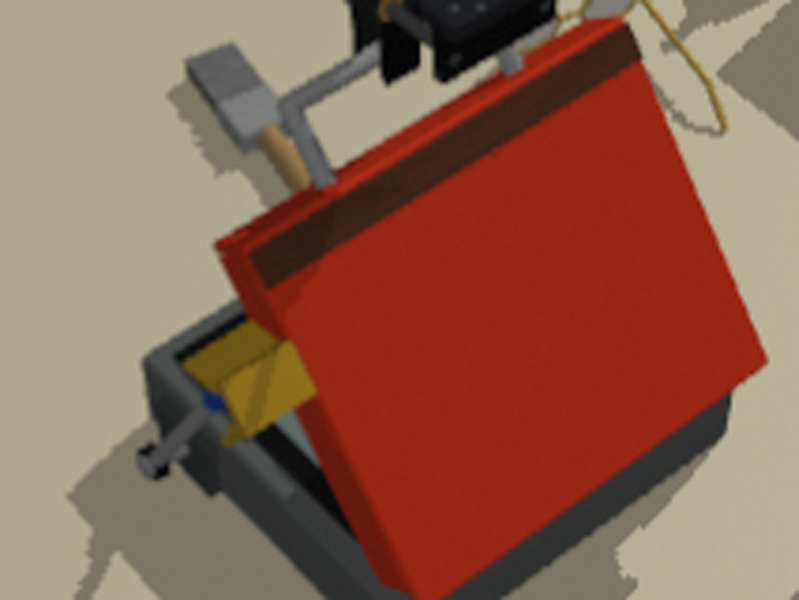

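The tip (crop 213,400) is entering the yellow socket's mouth with low force, so I'll keep lowering slowly.

```bash
python3 -m jog '[[0,0.5,0.4,0,0,0,1],[0,1.1,0.8,0,0,0,1],[0,1.6,1.2,0,0,0,1],[0,2.1,1.6,0,0,0,1],[0,2.4,1.9,0,0,0,1],[0,2.4,1.9,0,0,0,1],[0,2.4,1.9,0,0,0,1]]'
python3 - <<'E'
from h import *
print(monitor.state()["ft_force"]); print(blue("scene","s9"))
E
```

```text
t: 21.85
position: [0.5737, -0.0409, 0.2549]
eef_rot: [-0.003, 0.718, -0.696, 0.002]
ft_force: [-0.3, -0.0, 2.3]
finger_gap: 0.0112
finger_force: 15.0
[-0.25909462 -0.01808254  2.33549918]
('scene', 'none')
```

```bash
python3 -m jog '[[0,0,0,0,0,0,0.3],[0,0,0,0,0,0,0.3],[0,0,0,0,0,0,0.3],[0,0,0,0,0,0,0.3],[0,0,-1,0,0,0,0.3],[0,0,-4,0,0,0,0.3],[0,0,-9,0,0,0,0.3],[0,3,-13,0,0,0,0.3],[0,8,-16,0,0,0,0.3],[0,13,-18,0,0,0,0.3],[0,18,-18,0,0,0,0.3],[0,18,-18,0,0,0,0.3],[0,18,-18,0,0,0,0.3],[0,18,-18,0,0,0,0.3]]'
python3 - <<'E'
from h import *
p,d=eyes.read_camera("scene"); c=eyes.get_calibration("scene"); cv2.imwrite("pics/s10.png",p[:,:,::-1])
cv2.imwrite("pics/s10c.png",cv2.resize(p[140:320,200:440,::-1],None,fx=3.3,fy=3.3,interpolation=2))
m=mask(p,(0,180,100),(6,255,255)); k=np.zeros_like(m);k[150:330,250:430]=1; m=big(m&k)
X=pts(c,uvof(m),d[m]); x=(X-PIV)@ex; z=X[:,2]
n=np.c_[x,X@ey,z]; n=n-np.median(n,0)
for _ in range(5):
    v=np.linalg.svd(n-n.mean(0),full_matrices=False)[2][2]; e=abs((n-n.mean(0))@v); n=n[e<max(.004,np.median(e)*2)]
print(len(n),"hood angle",np.arctan2(abs(v[0]),abs(v[2])),v)
E
```

```text
t: 23.3
position: [0.3929, -0.0462, 0.4338]
eef_rot: [-0.003, 0.718, -0.696, 0.002]
ft_force: [0.2, 0.1, 0.1]
finger_gap: 0.0302
finger_force: 0.0
8762 hood angle 0.7833917832904748 [0.70568613 0.00119722 0.70852357]
```

View pics/s10c.png

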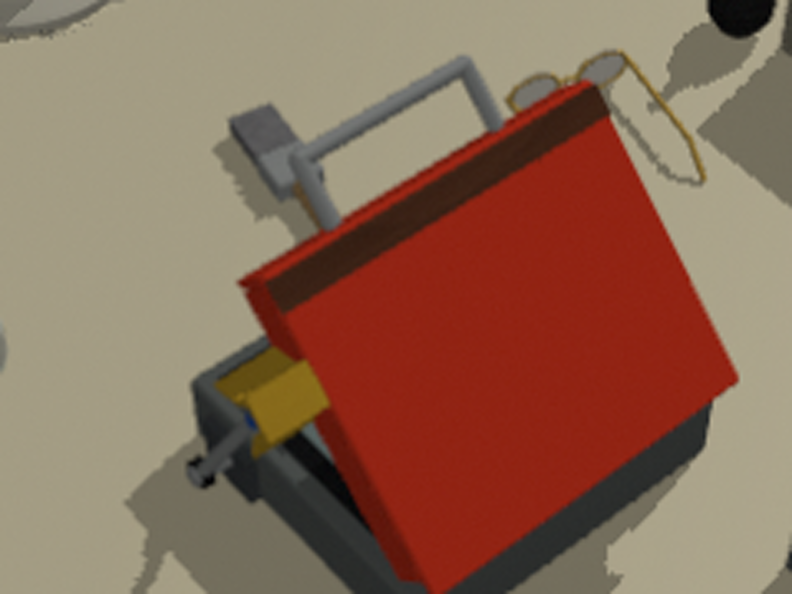

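The hood now rests at 0.783 rad with the robot clear of it. The rod's tip is inside the yellow socket (crop 250,418). I'm handing the job in.

```bash
python3 -c "
from workcell import workorder; print(workorder.job_done())"
```

```text
the job is handed in; nothing more can be done
None
```

I opened the hood fully and it stayed up on its own, then set it down on the prop rod; it rests at 0.783 rad (expected 0.785) with the tip in the socket and the gripper clear. My first pinch on the rod slipped off, so I pushed it into place instead, and I handed the job in at about 23 s of the 72 s.

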